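Tip the souvenir tray out into the packing box

ROBOT

A 6-joint arm with a two-finger parallel gripper is mounted at the origin on the work surface. World frame = base frame: x ahead of the robot, y to its left, z up, the work surface at z = 0. Lengths are in mm, angles in rad, forces in N, time in s.
With the tool pointing down it reaches from about 325 to 775 mm from the base axis. Payload 5.5 kg.
Tool frame: the origin (TCP) lies at the very end of the fingers, on their centre line; the grasp point (between the pads) lies 19 mm behind it; z points along the fingers, y is the line along which they close (so a half turn about z gives the same grasp; the last joint's range is limited). The gripper opens to 85 mm and grips with 20 to 120 N. Pads are 22 mm wide; open, the fingers measure 114 mm over their backs; the gripper's body (76 mm by 85 mm) begins 54 mm behind the grasp point. The pads swing forward as they close: fully open they stand 13 mm farther back than shut.
Start: joints at [-1.179, 0.091, 1.231, -0, 1.82, -0.057], TCP at [260.332, -540.595, 231.275] pointing down, gripper open.
Joint ranges: [-2.87, 2.87], [-0.86, 2.18], [0.17, 2.46], [-1.51, 4.65], [0.06, 2.69], [-2.65, 2.65]. Speed limits (rad/s): [2.57, 2.57, 3.01, 3.14, 3.14, 3.14].

INTERFACE

Orientations are given as a unit quaternion [x, y, z, w].
In Python, from station import sense, get_image, finish_job, find_in, masks_of gives the robot as it stands.
- The arm moves only by the tool servo_tool, never from a script. Its argument "commands" is one flat list of numbers, 6 for each row, row after row: the shift along the tool's x, y, z each as a share of 0.3 m, from -1 to 1, then the turn, a rotation vector about the tool's x, y, z each as a share of pi rad, from -1 to 1. A call has 1 to 20 rows; each row is the pose to reach, as a shift and turn from the pose commanded when the call began, along the tool's axes at that moment, turning the shorter way round; what a row does not reach only later rows make up. A row lasts 1/10 s, in which the tool goes at most 50 mm and 8.59 degrees, less where a joint would pass 70% of its speed; a pose out of reach is approached as far as the arm can. A call with a number of a shift or a turn outside -1 to 1 is refused whole. A call with a gripper value outside its range is refused whole. "claw" is the opening in per cent of the stroke, from 0 (shut) to 100 (fully open), set as the call begins (left out, the last holds). The fingers move at their own pace and stop on an object; "force" is the grip in N (left out, the last holds). Time passes only in rows, so rows that repeat a pose let the fingers close. It gives the time, the measured TCP pose, the force, the opening and the grip force at its end, in the units of the state.
- sense(): the state, without advancing time (a new reading comes with each control period).
- get_image(name): name is "side" or "top"; returns a dict with "frame" (400x640x3 uint8, red, green, blue), "fovy" (degrees; the focal length in pixels is half the picture's height over the tangent of half this angle, whatever the lens; pixels are square), "cx", "cy" (the principal point, pixels), "camera_from_world" (4x4, takes a point from world to camera coordinates). Camera axes: x right, y down, z forward; pixel columns grow to the right and rows downward; lengths in mm; the calibration is good to about 2 mm. A picture is of the moment at which its call begins. There is no depth.
- finish_job(): hands the job in; it is judged then, once.
Trained networks look in a picture, given as the dict that the camera call returned (one of the last four; its "shot" number tells which), for a name from the list of things; names that differ only in an ending like _2 or _b are one class to them, and where a whole thing is asked for, a point or a joint stands for the part that bears it (a point fixed in the world has none). Each returns a list of dicts, best first, with "score" (0 to 1); they miss things now and then, are a little off and sometimes report something else, mostly with a low value. They report only what shows in the picture. A call takes as long as a camera call. They do not tell look-alikes from the thing itself.
- find_in(picture, thing): "rect" ([left, top, width, height] in pixels, round what is visible of it).
- masks_of(picture, thing): "mask" (400x640 bool, what is visible of it) and "rect" ([left, top, width, height] in pixels, round what is visible of it).
The state is a dict: "t": time; "qpos": joint angles; "qvel": joint speeds; "tau": joint torques, N m; "eef_pos": TCP position; "tool_rot": TCP orientation; "force": force on the tool from outside, world axes, zero at the start; "torque": the same for the moment, N m; "grip_width": finger opening in mm; "gripper_force": force on a finger pad.
Only numpy, scipy, OpenCV 4.12 (cv2) and the standard library are available. Lean on these libraries where they do the work, as an engineer would, in place of code of your own. Each camera call takes 0.05 s, during which the arm holds its last target. There are 200 camera calls.

TASK

Empty the blue souvenir tray into the wooden packing box: carry the loaded tray level by its brass overhead bar from the rack, set it down level on the box's ledge in the middle of its width, with its open end about three centimetres over the inside of the box, and let go. Then take it by the dark upright grip at its closed end, not by the bar, and tip it so that the hare, the cottage teapot and the round tower all slide gently into the box, keeping the open end low over the box, and set the empty tray down level on the ledge as before. Do not touch the miniatures with the gripper, and leave the whistle, the bookend and the mug where they are.

Things in the scene. Friction and masses are not known exactly. Their poses are not given: they have to be found in the camera images.
- tray: loose blue tray with white slick floor, 170 mm long (its x), 110 mm wide (its y), 250 to 400 g empty, side and rear walls 6 mm thick and 32 mm high; the end at +x has no wall. Origin at the centre of its underside, z up; the inner floor is 7 mm higher. Miniatures begin to slide on the floor at a slope of 10 to 15 degrees; 30 to 40 degrees empties it
- tray_bar: brass carrying bar of the tray, fixed crosswise over it on two posts: 110 mm long along the tray's y, 14 mm wide (x), 18 mm high; origin at the bar's centre, 100 mm above the tray's underside and at x = -8 mm in the tray's frame; axes as the tray's. The miniatures stay below 65 mm above the tray's underside
- tray_grip: dark wooden upright grip fixed behind the tray's closed end, 14 mm thick along the tray's y, 26 mm along x, its top 22 mm above and its foot 46 mm below the origin. Origin at x = -98 mm, z = 66 mm in the tray's frame; axes as the tray's
- tray_lip (a point): middle of the edge of the tray's floor at its open end: x = +85 mm, z = 7 mm in the tray's frame; axes as the tray's
- packbox: fixed open wooden box with a ledge. Origin at the centre of the box's underside, z up. Inside 170 mm (x) by 230 mm (y), walls 10 mm thick with their rim at z = 105 mm, inner floor at z = 9 mm. The flat ledge, 150 mm wide (x), joins the +y wall, its top also at z = 105 mm; wall and ledge together bear from y = 115 mm to y = 275 mm. The tray belongs on it with its open end towards the box's -y and its middle near x = 0
- rack: fixed tiered beech rack; origin at the centre of the underside of its front deck, 160 mm (x) by 280 mm (y), top at z = 30 mm, on which the tray stands at first; behind it a tier 60 mm high (x = 80 to 170 mm)
- hare: dark bog oak hare miniature about 60 x 36 mm in plan, 50 mm tall, 60 to 100 g, standing loose in the tray; origin at the centre of its underside, z up, y along its length
- teapot: glazed white cottage teapot with straw-coloured roof, miniature about 60 x 36 mm in plan, 49 mm tall, 80 to 130 g, standing loose in the tray; origin at the centre of its underside, z up, y along its length
- tower: grey stone round tower on a rock base, miniature about 60 x 36 mm in plan, 57 mm tall, 100 to 160 g, standing loose in the tray; origin at the centre of its underside, z up, y along its length
- whistle: blue tin penny whistle with red mouthpiece, 190 mm long (y), 12 mm thick, lying on the rack's rear tier; origin under its centre; to be left alone
- bookend: brass shamrock bookend, 55 x 70 mm, 91 mm tall, on the counter; origin under its centre; to be left alone
- mug: blue mug, 80 mm across, 90 mm high, on the counter; origin under its centre; to be left alone
There are look-alikes about, which are no part of the job. Several things have the shape of the tray; the one meant has the colours described above.

How it is judged (in metres and radians):
On the way, in this order (a step that is already met when the one before it is completed fails the run):
1. the loaded tray stands level on the ledge, its open end over the inside of the box, let go, all three miniatures still in it (y of tray_lip in the frame of packbox between 0.055 and 0.105 m and x of tray_lip in the frame of packbox between -0.03 and 0.03 m and z of tray_lip in the frame of packbox between 0.104 and 0.122 m and angle between tray's own z axis and vertical below 0.08 rad and contact force between tray and packbox above 0.8 N and linear speed of tray below 0.02 m/s and x of hare in the frame of tray between -0.085 and 0.085 m and y of hare in the frame of tray between -0.05 and 0.05 m and z of hare in the frame of tray between 0 and 0.03 m and x of teapot in the frame of tray between -0.085 and 0.085 m and y of teapot in the frame of tray between -0.05 and 0.05 m and z of teapot in the frame of tray between 0 and 0.03 m and x of tower in the frame of tray between -0.085 and 0.085 m and y of tower in the frame of tray between -0.05 and 0.05 m and z of tower in the frame of tray between 0 and 0.03 m and contact force between the fingers and tray below 0.05 N), for 0.2 s.
2. the tray is tipped, held by its end grip, open end low over the box (y of tray_lip in the frame of packbox between -0.09 and 0.115 m and x of tray_lip in the frame of packbox between -0.06 and 0.06 m and z of tray_lip in the frame of packbox below 0.17 m and angle between tray's own z axis and vertical above 0.26 rad and contact force between the fingers and tray_grip above 0.5 N), for 0.1 s.
At the end, for the whole second after the job is handed in: All three miniatures lie at rest inside the box below its rim, and the tray stands at rest, level within 0.08 rad, on the ledge, its open end 10 to 60 mm inside the box's ledge wall and within 30 mm of the box's middle line (y of tray_lip in the frame of packbox between 0.055 and 0.105 m and x of tray_lip in the frame of packbox between -0.03 and 0.03 m and z of tray_lip in the frame of packbox between 0.104 and 0.122 m and angle between tray's own z axis and vertical below 0.08 rad and contact force between tray and packbox above 0.8 N and linear speed of each of tray, hare, teapot, tower below 0.02 m/s and x of hare in the frame of packbox between -0.085 and 0.085 m and y of hare in the frame of packbox between -0.115 and 0.115 m and z of each of hare, teapot, tower in the frame of packbox below 0.095 m and x of teapot in the frame of packbox between -0.085 and 0.085 m and y of teapot in the frame of packbox between -0.115 and 0.115 m and x of tower in the frame of packbox between -0.085 and 0.085 m and y of tower in the frame of packbox between -0.115 and 0.115 m); the robot touches nothing.
It fails at once if a miniature is touched by the gripper (contact force between the fingers and hare above 0.5 N or contact force between the fingers and teapot above 0.5 N or contact force between the fingers and tower above 0.5 N).
It fails at once if the tray is tipped (over 0.3 rad) while held by the bar (angle between tray's own z axis and vertical above 0.3 rad and contact force between the fingers and tray_bar above 1 N).
It fails at once if a miniature is dropped or flung faster than 2.2 m/s (linear speed of any of hare, teapot, tower above 2.2 m/s).
It fails at once if the whistle, bookend or mug is moved by over 30 mm (distance of any of whistle, bookend, mug from where it was at the start of the episode above 0.03 m).
It also fails if it takes over 67 s, if anything falls off the work surface, if the arm or the gripper's body presses on something with over 40 N, if the wrist force passes 120 N, or if a joint passes its speed limit or range.

## Working session

There is one attempt and no reset: what is moved stays moved. The work goes in short steps, Python scripts to look and compute and a tool call to move; the robot and the scene stay as the last step left them, time stands still between calls to the robot, and variables do not carry over. Pictures are saved under pics/ and viewed, at most 10 in all, crops included, and the job is handed in when it is done.

Besides the shell and the picture viewer there is one more tool, called after "Request:" as name(argument=value, ...) on one line, values as JSON. servo_tool: Moves the arm, as the interface text tells. Shift numbers are shares of 0.3 m and turn numbers shares of pi rad, none past 1 either way. Its arguments: {"type":"object","properties":{"commands":{"type":"array","items":{"type":"number","minimum":-1,"maximum":1}},"claw":{"type":"number"},"force":{"type":"number"}},"required":["commands"]}

```bash
ls; mkdir -p pics; python3 - <<'E'
from station import *
import cv2, numpy as np
ims=[get_image(n) for n in("side","top")]
for n,i in zip(("side","top"),ims):
    cv2.imwrite(f"pics/{n}0.png",i["frame"][:,:,::-1])
    print(n,i["fovy"],i["cx"],i["cy"],np.round(i["camera_from_world"],3).tolist())
    for th in["tray","tray_bar","tray_grip","packbox","rack","hare","teapot","tower","whistle","bookend","mug"]:
        print(th,[(d["rect"],round(d["score"],2)) for d in find_in(i,th)][:4])
print(sense())
E
```

```text
pics
side 47.45549606140952 316.1565264924378 207.74527848065702 [[-0.849, -0.528, -0.012, 438.546], [-0.364, 0.601, -0.712, 202.295], [0.384, -0.6, -0.702, 1028.909], [0.0, 0.0, 0.0, 1.0]]
tray [([321.6, 303.7, 78.1, 96.3], 0.93), ([142.8, 194.1, 73.5, 77.2], 0.78), ([230.0, 249.8, 91.1, 82.0], 0.69)]
tray_bar [([148.2, 198.8, 42.1, 22.6], 0.86), ([248.2, 250.0, 45.0, 28.4], 0.7)]
tray_grip [([239.9, 293.2, 13.6, 30.1], 0.79), ([374.0, 304.1, 6.6, 27.5], 0.71), ([152.0, 192.6, 11.4, 18.6], 0.7)]
packbox [([280.7, 98.7, 134.2, 117.6], 0.66)]
rack [([168.3, 222.2, 165.2, 151.0], 0.62)]
hare [([262.4, 274.9, 27.8, 29.7], 0.67)]
teapot [([256.4, 136.2, 32.0, 41.6], 0.72), ([275.1, 263.0, 28.1, 24.6], 0.67)]
tower [([251.0, 293.5, 32.5, 24.0], 0.76), ([230.3, 248.4, 91.2, 84.5], 0.74), ([281.5, 97.8, 131.9, 118.7], 0.16)]
whistle [([197.8, 236.4, 52.0, 57.8], 0.56)]
bookend [([233.8, 175.5, 34.3, 41.9], 0.9)]
mug [([254.6, 134.4, 33.8, 43.1], 0.55), ([260.6, 274.4, 27.6, 29.7], 0.27)]
top 52.815426235131966 318.4758601501611 200.1966722947736 [[0.03, -1.0, 0.006, 44.702], [-0.997, -0.031
[... 757 characters left out ...]
8.5], 0.73)]
{'t': 1.2, 'qpos': array([-1.17870073e+00,  9.11439865e-02,  1.23068717e+00, -5.00734699e-05,
        1.81978638e+00, -5.66920076e-02]), 'qvel': array([ 0.00172286, -0.00212125, -0.00073149,  0.00101612,  0.00024823,
       -0.00143587]), 'tau': array([-8.94715122e-04, -4.58485258e+01, -4.18086326e+01, -2.24688722e-05,
        1.06934727e-03, -3.40945448e-06]), 'eef_pos': array([ 260.3212705 , -540.61278779,  231.25611298]), 'tool_rot': array([ 9.74930547e-01,  2.22509389e-01, -2.60017681e-05, -8.22125024e-06]), 'force': array([ 0.19088127,  0.50565421, -0.00376059]), 'torque': array([ 0.01311647,  0.00053069, -0.03806846]), 'gripper_force': 0.0, 'grip_width': 84.99388627599559}
```

View pics/top0.png

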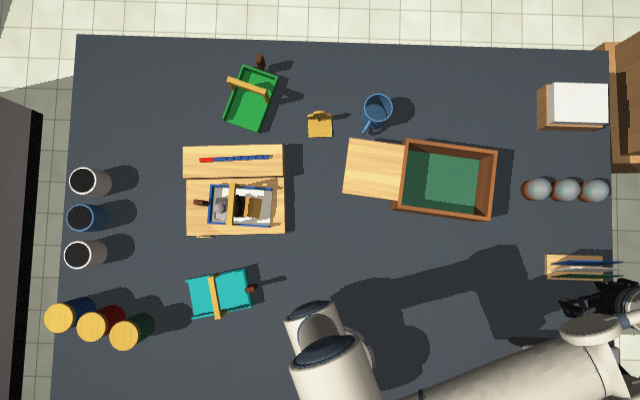

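View pics/side0.png

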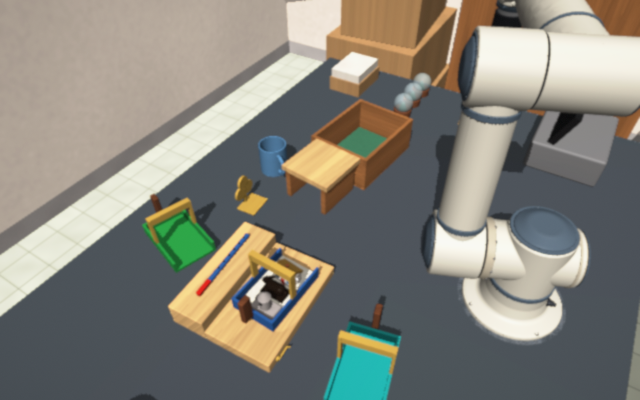

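The top view shows three trays: blue with a white floor on the rack at (240,205), green at (250,95) and teal at (220,290). The description picks the blue one. Its grip is at (201,203), so its open end points to image right (−y), towards the box at (450,180), whose ledge is at (373,168).

```bash
python3 - <<'E'
import cv2, numpy as np
t=cv2.imread("pics/top0.png");s=cv2.imread("pics/side0.png")
M=np.zeros((600,800,3),np.uint8)
def put(im,x,y,w,h,ox,oy,k):
    c=cv2.resize(im[y:y+h,x:x+w],None,fx=k,fy=k,interpolation=cv2.INTER_CUBIC);M[oy:oy+c.shape[0],ox:ox+c.shape[1]]=c
put(t,190,170,100,75,0,0,4);put(t,338,130,166,100,400,0,2.4)
put(s,225,240,100,75,0,300,4);put(s,275,95,145,125,400,300,2.4)
cv2.imwrite("pics/mos.png",M)
E
```

```text
(no output)
```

View pics/mos.png

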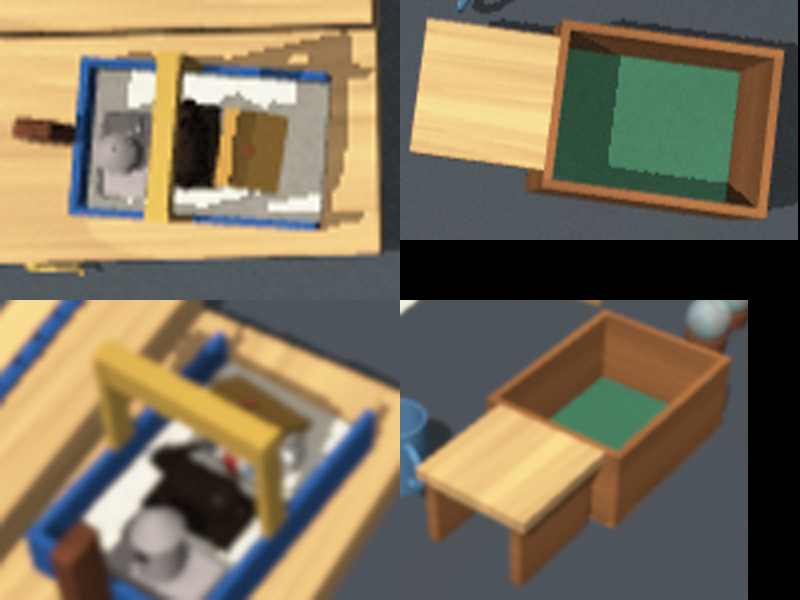

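The mosaic confirms it: blue walls, white floor, brass bar, dark grip and three miniatures inside. I'll fit the tray and box poses from the corner pixels.

```bash
cat > h.py <<'E'
from station import *
import numpy as np
from scipy.spatial.transform import Rotation as R
from scipy.optimize import least_squares
def proj(im,P):
    f=200/np.tan(np.radians(im["fovy"]/2)); T=np.array(im["camera_from_world"])
    c=np.atleast_2d(P)@T[:3,:3].T+T[:3,3]
    return c[:,:2]/c[:,2:]*f+[im["cx"],im["cy"]]
def fit(obs,x0,z=None):
    # obs: list of (im, pts, px); params x,y,yaw(,z)
    def pose(p,P): return P@R.from_euler("z",p[2]).as_matrix().T+[p[0],p[1],p[3] if z is None else z]
    def r(p): return np.concatenate([(proj(i,pose(p,np.array(P,float)))-q).ravel() for i,P,q in obs])
    s=least_squares(r,x0 if z is None else x0[:3],loss="soft_l1"); return s.x,r(s.x).reshape(-1,2)
def tl(p,tgt): # report: shift+turn of tool for target pos, rot
    s=sense(); a=R.from_quat(s["tool_rot"]); 
    return a.inv().apply(np.array(tgt)-s["eef_pos"])/300
E
python3 - <<'E'
from h import *
t=get_image("top");s=get_image("side")
A=np.array
mt=lambda q:A(q,float)/4+[190-.4,170-.4]; ms=lambda q:(A(q,float)-[0,300])/4+[225-.4,240-.4]
bt=lambda q:(A(q,float)-[400,0])/2.4+[338-.3,130-.3]; bs=lambda q:(A(q,float)-[400,300])/2.4+[275-.3,95-.3]
obs=[(t,[(-85,55,32),(-85,-55,32),(85,55,32),(85,-55,32),(-8,55,109),(-8,-55,109),(-111,0,88)],mt([(82,57),(69,213),(329,74),(322,227),(170,53),(157,221),(13,128)])),
 (s,[(-8,55,109),(-8,-55,109),(85,55,32),(85,-55,32),(-85,55,32)],ms([(105,344),(270,437),(220,335),(372,408),(32,538)]))]
for z in(None,30):
    p,r=fit(obs,[500,150,-1.5,30],z);print("tray",np.round(p,3));
print(np.round(r,1).tolist())
ob=[(t,[(95,125,105),(95,-125,105),(-95,-125,105),(-95,125,105),(75,275,105),(-75,275,105)],bt([(562,21),(783,50),(767,217),(543,189),(428,18),(410,152)])),
 (s,[(95,-125,105),(-95,-125,105),(-95,125,105),(95,125,105),(75,275,105),(-75,275,105)],bs([(605,311),(729,357),(616,452),(490,401),(418,470),(525,526)]))]
for z in(None,0):
    p,r=fit(ob,[500,-150,0,0],z);print("box",np.round(p,3))
print(np.round(r,1).tolist())
E
```

```text
tray [446.176 276.473 -20.446  29.564]
tray [446.09  276.5    10.969]
[[0.1, -0.0], [0.4, 0.7], [-0.3, -0.8], [-1.1, 0.7], [0.1, -0.6], [0.3, 0.1], [0.3, 0.2], [-0.7, 0.6], [0.8, 0.3], [-0.3, -1.7], [1.1, 0.4], [-1.4, -0.9]]
box [ 5.31857e+02 -2.84548e+02 -1.02000e-01 -2.69600e+00]
box [ 5.31285e+02 -2.83510e+02 -1.02000e-01]
[[0.1, -0.3], [0.3, -0.2], [-0.3, 0.4], [-0.4, -0.3], [-0.4, 0.9], [0.0, 0.2], [-0.6, -0.9], [0.9, 0.1], [1.8, 2.7], [-1.5, -1.1], [-0.5, -0.5], [0.2, -1.1]]
```

Request:
servo_tool(commands=[0.795,-1,0,0,0,-0.849,0.795,-1,0,0,0,-0.849,0.795,-1,0,0,0,-0.849,0.795,-1,0,0,0,-0.849,0.795,-1,0,0,0,-0.849,0.795,-1,0,0,0,-0.849,0.795,-1,0,0,0,-0.849,0.795,-1,0,0,0,-0.849,0.795,-1,0,0,0,-0.849,0.795,-1,0,0,0,-0.849,0.795,-1,0,0,0,-0.849,0.795,-1,0,0,0,-0.849,0.795,-1,0,0,0,-0.849,0.795,-1,0,0,0,-0.849,0.795,-1,0,0,0,-0.849,0.795,-1,0,0,0,-0.849,0.795,-1,0,0,0,-0.849,0.795,-1,0,0,0,-0.849,0.795,-1,0,0,0,-0.849], claw=100, force=90)

```text
t: 3.2
eef_pos: [345.0, -166.8, 231.4]
tool_rot: [0.012, 1.0, -0.0, 0.0]
force: [0.1, -0.1, -0.2]
grip_width: 85.5
gripper_force: 0.0
```

Request:
servo_tool(commands=[-0.151,0.756,0,0,0,0,-0.151,0.756,0,0,0,0,-0.151,0.756,0,0,0,0,-0.151,0.756,0,0,0,0,-0.151,0.756,0,0,0,0])

```text
t: 3.7
eef_pos: [396.1, 61.7, 231.4]
tool_rot: [0.014, 1.0, 0.0, 0.0]
force: [1.2, -0.3, -0.7]
grip_width: 85.3
gripper_force: 0.0
```

Request:
servo_tool(commands=[-0.151,0.756,0,0,0,0,-0.151,0.756,0,0,0,0,-0.151,0.756,0,0,0,0,-0.151,0.756,0,0,0,0,-0.151,0.756,0,0,0,0,-0.151,0.756,0,0,0,0,-0.151,0.756,0,0,0,0])

```text
t: 4.4
eef_pos: [447.0, 284.6, 230.7]
tool_rot: [0.013, 1.0, -0.001, -0.001]
force: [0.3, -0.8, 0.0]
grip_width: 85.5
gripper_force: 0.0
```

```bash
cat > look.py <<'E'
from h import *
import cv2,sys
def tool_overlay(im,fr):
    s=sense();a=R.from_quat(s["tool_rot"]);p=s["eef_pos"]
    for q in ([0,0,0],[0,42,0],[0,-42,0]):
        u=proj(im,p+a.apply(q))[0];cv2.circle(fr,tuple(int(round(v)) for v in u),1,(0,0,255),-1)
def mos(name,ct,cs,w=100,h=75,extra=()):
    M=np.zeros((600 if 0 else 300,800,3),np.uint8)
    for k,(n,c) in enumerate((("top",ct),("side",cs))):
        i=get_image(n);f=np.ascontiguousarray(i["frame"][:,:,::-1]);M[:,400*k:400*k+400]=cv2.resize(f[c[1]:c[1]+h,c[0]:c[0]+w],(400,300),interpolation=cv2.INTER_CUBIC)
    cv2.imwrite(f"pics/{name}.png",M);s=sense();print(s["t"],s["eef_pos"],s["tool_rot"],s["qpos"].round(2),s["force"].round(1))
E
python3 -c "
from look import *
mos('a1',(170,140),(205,210),140,105)"
```

```text
4.5 [447.24553356 283.52154049 231.51971165] [ 1.38745023e-02  9.99903726e-01 -1.20050356e-04  1.47414679e-04] [ 0.5  -0.1   1.42 -0.    1.82 -1.04] [-0.6 -0.2  0.6]
```

View pics/a1.png

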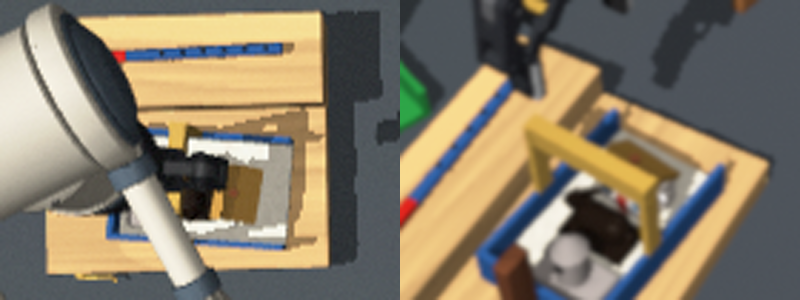

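The view shows the open gripper above the bar (left panel around (180,170), right panel around (530,70)), with the miniatures clear below. I'll descend and grip.

Request:
servo_tool(commands=[0,0.003,0.1,0,0,0,0,0.003,0.2,0,0,0,0,0.003,0.3,0,0,0,0,0.003,0.35,0,0,0,0,0.003,0.38,0,0,0,0,0.003,0.395,0,0,0,0,0.003,0.395,0,0,0,0,0.003,0.395,0,0,0])

```text
t: 5.3
eef_pos: [447.9, 285.5, 114.3]
tool_rot: [0.013, 1.0, 0.001, 0.001]
force: [-0.7, -0.1, 0.2]
grip_width: 85.3
gripper_force: 0.0
```

Request:
servo_tool(commands=[0,0,0,0,0,0,0,0,0,0,0,0,0,0,0,0,0,0,0,0,0,0,0,0,0,0,0,0,0,0,0,0,0,0,0,0,0,0,0,0,0,0,0,0,0,0,0,0,0,0,0,0,0,0,0,0,0,0,0,0], claw=0, force=90)

```text
t: 6.3
eef_pos: [447.4, 285.5, 113.1]
tool_rot: [0.013, 1.0, 0.0, 0.0]
force: [0.6, 1.3, 1.9]
grip_width: 12.2
gripper_force: 88.7
```

Request:
servo_tool(commands=[0,0,-0.01,0,0,0,0,0,-0.03,0,0,0,0,0,-0.06,0,0,0,0,0,-0.1,0,0,0,0,0,-0.15,0,0,0,0,0,-0.2,0,0,0,0,0,-0.26,0,0,0,0,0,-0.32,0,0,0,0,0,-0.37,0,0,0,0,0,-0.4,0,0,0,0,0,-0.42,0,0,0,0,0,-0.43,0,0,0,0,0,-0.433,0,0,0,0,0,-0.433,0,0,0])

```text
t: 7.7
eef_pos: [447.1, 285.1, 242.0]
tool_rot: [0.013, 1.0, -0.0, -0.001]
force: [0.5, -0.7, -7.5]
grip_width: 12.4
gripper_force: 87.8
```

```bash
python3 -c "
from look import *
mos('a2',(160,130),(195,160),140,105)"
```

```text
7.8 [447.0543783  285.10422867 241.84815446] [ 1.28021689e-02  9.99917810e-01 -3.29415992e-04 -6.08034804e-04] [ 0.5  -0.09  1.4   0.    1.84 -1.04] [-0.2 -0.8 -6.1]
```

View pics/a2.png

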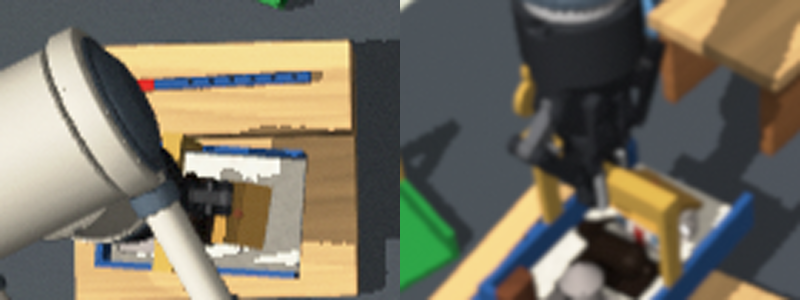

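Request:
servo_tool(commands=[0,-0.001,0,0,0,0,-0.003,-0.011,0,0,0,0,-0.009,-0.032,0,0,0,0.001,-0.02,-0.068,0,0,0,0.002,-0.034,-0.118,0,0,0,0.004,-0.052,-0.181,0,0,0,0.007,-0.072,-0.252,0,0,0,0.009,-0.094,-0.329,0,0,0,0.012,-0.116,-0.405,0,0,0,0.015,-0.136,-0.476,0,0,0,0.017,-0.154,-0.539,0,0,0,0.02,-0.168,-0.589,0,0,0,0.022,-0.179,-0.625,0,0,0,0.023,-0.185,-0.646,0,0,0,0.024,-0.188,-0.656,0,0,0,0.024,-0.188,-0.657,0,0,0,0.024])

```text
t: 9.4
eef_pos: [498.6, 86.6, 242.7]
tool_rot: [0.051, 0.999, 0.0, -0.0]
force: [0.2, -0.3, -7.0]
grip_width: 12.7
gripper_force: 87.9
```

```bash
python3 -c "
from h import *
s=sense();print(s['eef_pos'],s['tool_rot']);print(tl(0,[549.8,-111.9,s['eef_pos'][2]]), R.from_quat(s['tool_rot']).as_matrix()[:,1])"
```

```text
[498.59578043  86.59560987 242.6509464 ] [ 5.05567944e-02  9.98721180e-01  9.95332808e-05 -6.82937332e-05]
[-2.36624661e-01 -6.41033595e-01 -1.57678623e-04] [1.00984296e-01 9.94888001e-01 1.91906567e-04]
```

Request:
servo_tool(commands=[0,-0.001,0,0,0,0,-0.004,-0.01,0,0,0,0,-0.012,-0.031,0,0,0,0,-0.025,-0.067,0,0,0,0,-0.043,-0.115,0,0,0,0,-0.065,-0.176,0,0,0,0,-0.091,-0.246,0,0,0,0,-0.118,-0.32,0,0,0,0,-0.146,-0.395,0,0,0,0,-0.172,-0.465,0,0,0,0,-0.194,-0.526,0,0,0,0,-0.212,-0.574,0,0,0,0,-0.225,-0.61,0,0,0,0,-0.233,-0.631,0,0,0,0,-0.237,-0.64,0,0,0,0,-0.237,-0.641,0,0,0,0,-0.237,-0.641,0,0,0,0])

```text
t: 11.1
eef_pos: [549.9, -111.2, 242.8]
tool_rot: [0.05, 0.999, 0.0, 0.0]
force: [0.2, 0.8, -6.7]
grip_width: 12.2
gripper_force: 87.8
```

```bash
python3 -c "
from look import *
mos('a3',(320,110),(245,80),200,150)"
```

```text
11.2 [ 549.91076304 -111.10953824  242.80456188] [5.00043180e-02 9.98748995e-01 9.50236153e-05 6.09293690e-05] [-0.26 -0.01  1.32  0.    1.84 -1.73] [-0.5 -0.4 -5.8]
```

View pics/a3.png

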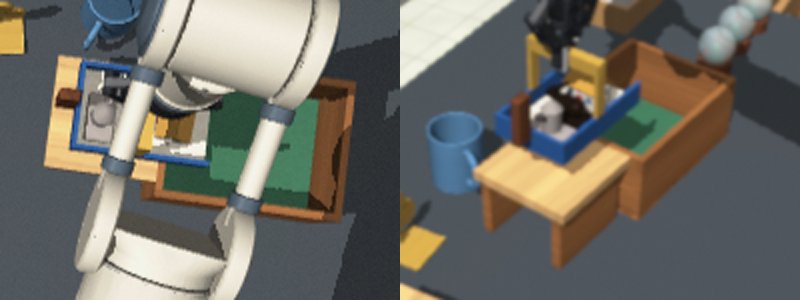

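The tray hangs level over the ledge with its open end over the box. I'll lower it and watch the force.

Request:
servo_tool(commands=[0,0,0.01,0,0,0,0,0,0.03,0,0,0,0,0,0.06,0,0,0,0,0,0.09,0,0,0,0,0,0.12,0,0,0,0,0,0.145,0,0,0,0,0,0.16,0,0,0,0,0,0.169,0,0,0,0,0,0.174,0,0,0,0,0,0.178,0,0,0,0,0,0.18,0,0,0,0,0,0.181,0,0,0,0,0,0.181,0,0,0])

```text
t: 12.5
eef_pos: [550.0, -111.8, 188.6]
tool_rot: [0.05, 0.999, -0.0, 0.0]
force: [-0.1, 0.1, -7.2]
grip_width: 12.4
gripper_force: 87.9
```

Request:
servo_tool(commands=[0,0,0.003,0,0,0,0,0,0.005,0,0,0,0,0,0.006,0,0,0,0,0,0.006,0,0,0])

```text
t: 12.9
eef_pos: [550.1, -111.9, 188.1]
tool_rot: [0.051, 0.999, -0.0, 0.001]
force: [-2.9, -0.5, 3.5]
grip_width: 12.6
gripper_force: 89.4
```

Request:
servo_tool(commands=[0,0,0,0,0,0,0,0,0,0,0,0,0,0,0,0,0,0,0,0,0,0,0,0,0,0,0,0,0,0,0,0,0,0,0,0,0,0,0,0,0,0], claw=65)

```text
t: 13.6
eef_pos: [549.9, -111.8, 186.6]
tool_rot: [0.05, 0.999, -0.0, -0.0]
force: [-0.4, -0.6, 0.0]
grip_width: 55.3
gripper_force: 0.0
```

Request:
servo_tool(commands=[0,0,-0.02,0,0,0,0,0,-0.08,0,0,0,0,0,-0.18,0,0,0,0,0,-0.3,0,0,0,0,0,-0.36,0,0,0,0,0,-0.36,0,0,0,0,0,-0.36,0,0,0])

```text
t: 14.3
eef_pos: [550.0, -111.8, 294.3]
tool_rot: [0.05, 0.999, -0.0, 0.0]
force: [-0.2, 0.3, 0.0]
grip_width: 55.5
gripper_force: 0.0
```

```bash
python3 -c "
from look import *
mos('a4',(320,110),(245,80),200,150)"
```

```text
14.4 [ 549.60361616 -111.69677482  292.56069553] [ 5.04796869e-02  9.98723988e-01  3.07180586e-04 -1.45012098e-03] [-0.26  0.01  1.21 -0.    1.93 -1.73] [-0.2  0.7 -0.3]
```

View pics/a4.png

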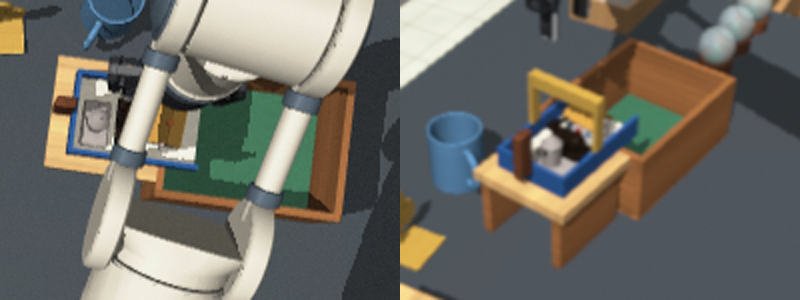

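The tray stands level on the ledge with all three pieces aboard, and its grip is at left-panel (66,103), which is top-view pixel (353,161). Next I'll check where that grip is and work out the moves to it.

```bash
python3 - <<'E'
from h import *
import cv2
t=get_image("top");s=get_image("side")
g=np.array([558.4,-22.3,193.])
tx=np.array([-.102,-.995,0])
for i in(t,s): print(proj(i,[g-13*tx,g,g+13*tx]).round(1).tolist())
for i in(t,s): print([(d["rect"],round(d["score"],2)) for d in find_in(i,"tray_grip")])
st=sense();print(st["eef_pos"],st["tool_rot"],tl(0,[558.4,-22.3,st["eef_pos"][2]]))
f=s["frame"][:,:,::-1]
c=cv2.resize(f[130:190,285:365],None,fx=8,fy=8,interpolation=cv2.INTER_CUBIC)
cv2.imwrite("pics/a5.png",c)
E
```

```text
[[347.8, 159.8], [353.1, 160.5], [358.3, 161.2]]
[[302.3, 148.8], [305.6, 146.2], [308.9, 143.7]]
[([394.7, 165.0, 21.2, 20.1], 0.45), ([246.7, 283.1, 10.7, 9.3], 0.43)]
[([302.7, 144.7, 9.5, 24.9], 0.81), ([374.3, 302.8, 6.9, 28.2], 0.61), ([257.8, 133.1, 31.3, 42.8], 0.34)]
[ 549.65838693 -111.68512532  293.22366254] [ 5.04814754e-02  9.98724380e-01  2.37960254e-04 -1.08459499e-03] [1.05329775e-03 2.99369995e-01 1.11819859e-04]
```

View pics/a5.png

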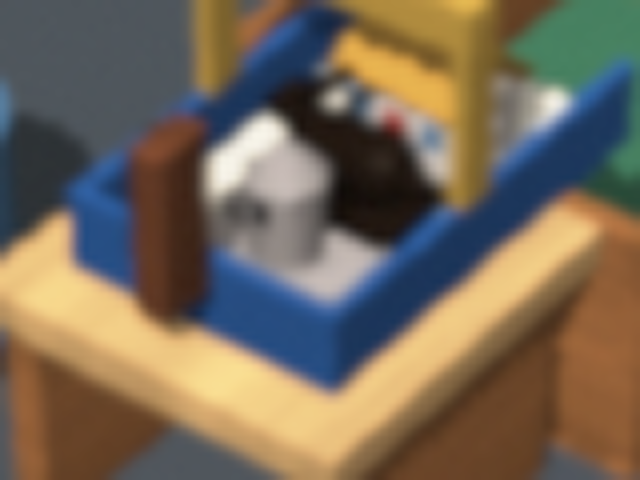

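The grip appears within about 2 mm of the prediction (crop (165,135), which is about (306,147) in the side view). I'll move over it with a quarter turn, then descend.

Request:
servo_tool(commands=[0.001,0.299,0,0,0,0.5,0.001,0.299,0,0,0,0.5,0.001,0.299,0,0,0,0.5,0.001,0.299,0,0,0,0.5,0.001,0.299,0,0,0,0.5,0.001,0.299,0,0,0,0.5,0.001,0.299,0,0,0,0.5,0.001,0.299,0,0,0,0.5,0.001,0.299,0,0,0,0.5,0.001,0.299,0,0,0,0.5,0.001,0.299,0,0,0,0.5,0.001,0.299,0,0,0,0.5,0.001,0.299,0,0,0,0.5,0.001,0.299,0,0,0,0.5], claw=100)

```text
t: 16.0
eef_pos: [558.6, -22.5, 294.4]
tool_rot: [0.741, 0.671, -0.0, -0.0]
force: [-0.9, 1.0, -0.3]
grip_width: 85.7
gripper_force: 0.0
```

```bash
python3 -c "
from h import *
s=sense();print(s['eef_pos'],s['qpos'].round(2),R.from_quat(s['tool_rot']).as_matrix().round(3).tolist(),tl(0,[558.4,-22.3,155]))"
```

```text
[558.63867741 -22.48659335 294.38906969] [-0.1   0.    1.21  0.    1.93 -0.  ] [[0.099, 0.995, -0.0], [0.995, -0.099, 0.0], [0.0, -0.0, -1.0]] [ 0.00053468 -0.0007272   0.46463045]
```

Request:
servo_tool(commands=[0,0,0.1,0,0,0,0,0,0.22,0,0,0,0,0,0.32,0,0,0,0,0,0.39,0,0,0,0,0,0.43,0,0,0,0,0,0.455,0,0,0,0,0,0.464,0,0,0,0,0,0.464,0,0,0,0,0,0.464,0,0,0])

```text
t: 16.9
eef_pos: [559.3, -22.5, 156.8]
tool_rot: [0.742, 0.671, 0.001, 0.001]
force: [0.9, -1.0, -0.2]
grip_width: 85.7
gripper_force: 0.0
```

Request:
servo_tool(commands=[0,0,0,0,0,0,0,0,0,0,0,0,0,0,0,0,0,0,0,0,0,0,0,0,0,0,0,0,0,0,0,0,0,0,0,0,0,0,0,0,0,0,0,0,0,0,0,0,0,0,0,0,0,0,0,0,0,0,0,0], claw=0, force=110)

```text
t: 17.9
eef_pos: [558.6, -22.4, 155.6]
tool_rot: [0.742, 0.671, 0.0, -0.0]
force: [-2.3, 0.5, 3.3]
grip_width: 12.9
gripper_force: 107.8
```

```bash
python3 - <<'E'
from h import *
s=sense();print(s['eef_pos'],s['force'])
r=np.array([148,0,-(s['eef_pos'][2]-105)])
for d in (4,8,12,16,20,24,28,32,36):
    q=R.from_euler("y",d,degrees=True).apply(r)-r+[0,0,-1.5]
    print(d,(q/300).round(3),round(d/180,4))
E
```

```text
[558.63242798 -22.44642029 155.63760892] [-2.2599699   0.49684982  3.34883277]
4 [-0.013  0.    -0.039] 0.0222
8 [-0.028  0.    -0.072] 0.0444
12 [-0.046  0.    -0.104] 0.0667
16 [-0.066  0.    -0.134] 0.0889
20 [-0.087  0.    -0.164] 0.1111
24 [-0.111  0.    -0.191] 0.1333
28 [-0.137  0.    -0.217] 0.1556
32 [-0.164  0.    -0.241] 0.1778
36 [-0.193  0.    -0.263] 0.2
```

Request:
servo_tool(commands=[-0.001,0,-0.01,0,0.003,0,-0.006,0,-0.022,0,0.0111,0,-0.013,0,-0.039,0,0.0222,0,-0.02,0,-0.056,0,0.0333,0,-0.028,0,-0.072,0,0.0444,0,-0.032,0,-0.08,0,0.05,0,-0.037,0,-0.088,0,0.0556,0,-0.0415,0,-0.096,0,0.0611,0,-0.046,0,-0.104,0,0.0667,0,-0.051,0,-0.1115,0,0.0722,0,-0.056,0,-0.119,0,0.0778,0,-0.061,0,-0.1265,0,0.0833,0,-0.066,0,-0.134,0,0.0889,0,-0.066,0,-0.134,0,0.0889,0,-0.066,0,-0.134,0,0.0889,0])

```text
t: 19.4
eef_pos: [556.7, -42.2, 195.5]
tool_rot: [0.735, 0.664, 0.103, -0.094]
force: [4.4, 12.8, 1.7]
grip_width: 12.9
gripper_force: 130.3
```

```bash
python3 - <<'E'
from look import *
mos('a6',(320,110),(265,80),160,120)
p=np.array([148,0,-50.6])
T0=R.from_euler("y",16,degrees=True)
for d in (2,4,6,8,10,12,14,16,18,20,22):
    q=T0.inv().apply(R.from_euler("y",16+d,degrees=True).apply(p)-T0.apply(p)); print(d,(q/300).round(3),round(d/180,4))
E
```

```text
19.5 [556.72381357 -42.01674953 195.54721008] [ 0.73459433  0.66406778  0.10331207 -0.09333686] [-0.3  -0.01  1.42  0.28  1.78 -0.15] [-1.2  1.1 -7.1]
2 [-0.006  0.    -0.017] 0.0111
4 [-0.013  0.    -0.034] 0.0222
6 [-0.02   0.    -0.051] 0.0333
8 [-0.028  0.    -0.067] 0.0444
10 [-0.037  0.    -0.083] 0.0556
12 [-0.046  0.    -0.099] 0.0667
14 [-0.055  0.    -0.114] 0.0778
16 [-0.066  0.    -0.129] 0.0889
18 [-0.076  0.    -0.144] 0.1
20 [-0.087  0.    -0.159] 0.1111
22 [-0.099  0.    -0.173] 0.1222
```

View pics/a6.png

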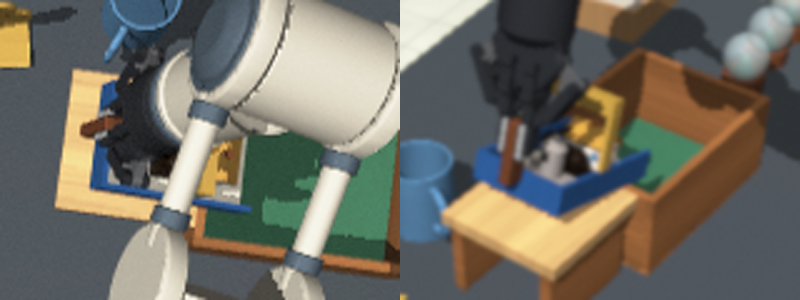

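The tray is tilted and held by its grip, resting low over the wall with the pieces still in. I'll tip further.

Request:
servo_tool(commands=[-0.003,0,-0.0085,0,0.0056,0,-0.006,0,-0.017,0,0.0111,0,-0.0095,0,-0.0255,0,0.0167,0,-0.013,0,-0.034,0,0.0222,0,-0.0165,0,-0.0425,0,0.0278,0,-0.02,0,-0.051,0,0.0333,0,-0.024,0,-0.059,0,0.0389,0,-0.028,0,-0.067,0,0.0444,0,-0.0325,0,-0.075,0,0.05,0,-0.037,0,-0.083,0,0.0556,0,-0.0415,0,-0.091,0,0.0611,0,-0.046,0,-0.099,0,0.0667,0,-0.05,0,-0.1065,0,0.0722,0,-0.055,0,-0.114,0,0.0778,0,-0.06,0,-0.1215,0,0.0833,0,-0.066,0,-0.129,0,0.0889,0,-0.071,0,-0.1365,0,0.0944,0,-0.076,0,-0.144,0,0.1,0,-0.076,0,-0.144,0,0.1,0,-0.076,0,-0.144,0,0.1,0])

```text
t: 21.5
eef_pos: [553.3, -76.1, 230.6]
tool_rot: [0.71, 0.641, 0.217, -0.196]
force: [0.5, -2.1, -2.4]
grip_width: 12.8
gripper_force: 117.1
```

```bash
python3 - <<'E'
from look import *
mos('a7',(340,110),(265,60),180,135)
E
```

```text
21.6 [553.25367011 -75.94657436 230.56170656] [ 0.70962675  0.64115903  0.21665298 -0.19597567] [-0.52  0.08  1.35  0.58  1.92 -0.27] [ 0.1 -0.9 -1.7]
```

View pics/a7.png

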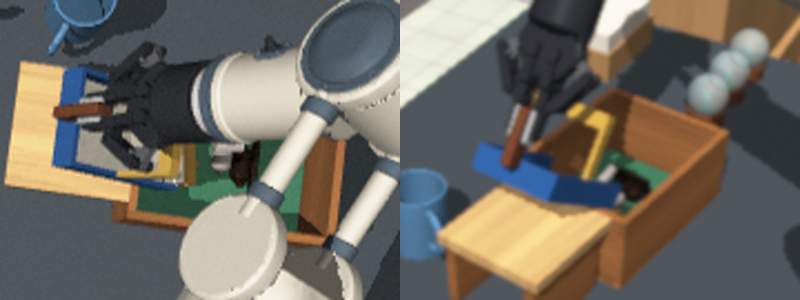

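The hare (left panel (243,165)) and a grey or white piece (225,155) are in the box. My picture views are used up, so I'll use the detectors from here.

```bash
cat > det.py <<'E'
from h import *
for n in("top","side"):
    i=get_image(n);print(n,sense()["t"])
    for th in("hare","teapot","tower","tray","tray_bar"): print(th,[([round(v) for v in d["rect"]],round(d["score"],2)) for d in find_in(i,th)][:4])
    b=np.array([[x,y,z] for z in(9,60,105) for x,y in((85,115),(85,-115),(-85,-115),(-85,115))],float)@R.from_euler("z",-.102).as_matrix().T+[531.4,-284,0]
    print(proj(i,b).round(0).astype(int).tolist())
    f=i["frame"][:,:,::-1]; import cv2; cv2.imwrite(f"pics/d_{n}.png",f)
E
python3 det.py
```

```text
top 21.65
hare [([444, 174, 14, 20], 0.6)]
teapot [([413, 176, 21, 16], 0.63)]
tower [([363, 158, 31, 7], 0.22)]
tray [([184, 268, 73, 52], 0.92), ([366, 140, 57, 57], 0.86), ([221, 52, 58, 82], 0.77)]
tray_bar [([230, 78, 36, 17], 0.83), ([411, 175, 12, 18], 0.57), ([209, 277, 13, 40], 0.52), ([367, 141, 55, 54], 0.27)]
[[401, 149], [479, 159], [473, 217], [394, 207], [405, 146], [487, 156], [480, 217], [398, 206], [409, 142], [494, 153], [487, 216], [401, 205]]
side 21.95
hare [([359, 134, 16, 15], 0.51)]
teapot []
tower [([362, 148, 4, 6], 0.62)]
tray [([146, 195, 69, 76], 0.79), ([322, 305, 79, 95], 0.69), ([299, 110, 66, 44], 0.67)]
tray_bar [([340, 330, 56, 28], 0.97), ([145, 201, 46, 21], 0.85), ([342, 108, 16, 8], 0.52), ([282, 100, 133, 116], 0.52)]
[[316, 161], [359, 126], [404, 145], [363, 184], [316, 148], [360, 113], [406, 131], [364, 170], [316, 135], [360, 101], [408, 119], [365, 157]]
```

Request:
servo_tool(commands=[-0.003,0,-0.0085,0,0.0056,0,-0.006,0,-0.017,0,0.0111,0,-0.0095,0,-0.0255,0,0.0167,0,-0.013,0,-0.034,0,0.0222,0,-0.0165,0,-0.0425,0,0.0278,0,-0.02,0,-0.051,0,0.0333,0,-0.02,0,-0.051,0,0.0333,0,-0.02,0,-0.051,0,0.0333,0,-0.02,0,-0.051,0,0.0333,0,-0.02,0,-0.051,0,0.0333,0,-0.02,0,-0.051,0,0.0333,0,-0.02,0,-0.051,0,0.0333,0])

```text
t: 23.4
eef_pos: [551.9, -89.2, 240.0]
tool_rot: [0.697, 0.63, 0.254, -0.229]
force: [-0.4, -3.0, -2.8]
grip_width: 12.6
gripper_force: 117.0
```

```bash
python3 det.py; python3 -c "
from h import *
s=sense();print(s['eef_pos'],s['tool_rot'],s['force'])
c=R.from_quat(s['tool_rot']).as_matrix();print(np.degrees(np.arccos(-c[2,2])))"
```

```text
top 23.45
hare [([434, 176, 16, 11], 0.65)]
teapot []
tower [([436, 174, 12, 14], 0.66)]
tray [([223, 51, 58, 82], 0.92), ([368, 140, 61, 58], 0.78), ([185, 266, 75, 56], 0.77)]
tray_bar [([227, 76, 38, 18], 0.69), ([206, 275, 15, 43], 0.52), ([418, 177, 10, 14], 0.41)]
[[401, 149], [479, 159], [473, 217], [394, 207], [405, 146], [487, 156], [480, 217], [398, 206], [409, 142], [494, 153], [487, 216], [401, 205]]
side 23.75
hare [([362, 136, 14, 15], 0.48)]
teapot [([168, 222, 164, 149], 0.24)]
tower []
tray [([323, 305, 77, 95], 0.92), ([296, 103, 71, 52], 0.72), ([146, 191, 69, 79], 0.68)]
tray_bar [([146, 200, 45, 23], 0.91), ([341, 332, 56, 28], 0.81), ([337, 104, 28, 11], 0.66)]
[[316, 161], [359, 126], [404, 145], [363, 184], [316, 148], [360, 113], [406, 131], [364, 170], [316, 135], [360, 101], [408, 119], [365, 157]]
[551.90268146 -89.2877795  240.1091774 ] [ 0.69717535  0.6300667   0.25369806 -0.22934641] [ 0.16757362 -1.57281791 -3.37893821]
39.99727218719244
```

Request:
servo_tool(commands=[0.01,0,-0.012,0,0,0,0.02,0,-0.024,0,0,0,0.031,0,-0.037,0,0,0,0.042,0,-0.05,0,0,0,0.05,0,-0.06,0,0,0,0.054,0,-0.064,0,0,0,0.054,0,-0.064,0,0,0,0.054,0,-0.064,0,0,0,0.054,0,-0.064,0,0,0,0.054,0,-0.064,0,0,0])

```text
t: 25.0
eef_pos: [551.8, -89.2, 265.0]
tool_rot: [0.697, 0.63, 0.254, -0.23]
force: [-0.6, 0.5, -3.8]
grip_width: 12.5
gripper_force: 116.7
```

```bash
python3 det.py; python3 -c "
from h import *
F=[]
for k in range(4): get_image('top');F.append(sense()['force'])
print(np.mean(F,0),np.std(F,0),sense()['eef_pos'])"
```

```text
top 25.05
hare [([446, 176, 13, 19], 0.68)]
teapot [([419, 192, 12, 2], 0.52)]
tower [([436, 173, 12, 17], 0.45)]
tray [([187, 269, 70, 53], 0.76), ([224, 50, 54, 86], 0.71), ([420, 192, 10, 2], 0.65), ([369, 138, 60, 58], 0.59)]
tray_bar [([207, 277, 14, 40], 0.87), ([229, 76, 37, 18], 0.78), ([368, 139, 61, 55], 0.42), ([423, 176, 9, 16], 0.38)]
[[401, 149], [479, 159], [473, 217], [394, 207], [405, 146], [487, 156], [480, 217], [398, 206], [409, 142], [494, 153], [487, 216], [401, 205]]
side 25.35
hare [([362, 134, 15, 17], 0.66)]
teapot [([298, 93, 66, 55], 0.4)]
tower [([345, 142, 24, 12], 0.53)]
tray [([320, 303, 82, 97], 0.8), ([300, 91, 65, 59], 0.68), ([145, 193, 71, 80], 0.6)]
tray_bar [([343, 334, 56, 26], 0.87), ([334, 95, 28, 10], 0.65), ([146, 198, 40, 23], 0.63)]
[[316, 161], [359, 126], [404, 145], [363, 184], [316, 148], [360, 113], [406, 131], [364, 170], [316, 135], [360, 101], [408, 119], [365, 157]]
[-0.25552979  0.23796568 -2.96427634] [0.32853415 0.20231666 0.44120589] [551.9297993  -89.22633402 265.26163051]
```

The wrist force fell from about 6.7 N to about 3 N, which matches an empty tray. I'll level it while it is raised.

Request:
servo_tool(commands=[0.006,0,0.022,0,-0.0139,0,0.013,0,0.044,0,-0.0278,0,0.018,0,0.066,0,-0.0417,0,0.022,0,0.088,0,-0.0556,0,0.025,0,0.11,0,-0.0694,0,0.027,0,0.133,0,-0.0833,0,0.028,0,0.156,0,-0.0972,0,0.028,0,0.179,0,-0.1111,0,0.027,0,0.201,0,-0.125,0,0.025,0,0.224,0,-0.1389,0,0.022,0,0.246,0,-0.1528,0,0.018,0,0.269,0,-0.1667,0,0.013,0,0.291,0,-0.1806,0,0.008,0,0.313,0,-0.1944,0,0.001,0,0.335,0,-0.2083,0,-0.007,0,0.357,0,-0.2222,0,-0.007,0,0.357,0,-0.2222,0,-0.007,0,0.357,0,-0.2222,0])

```text
t: 27.6
eef_pos: [558.6, -21.8, 181.8]
tool_rot: [0.742, 0.671, 0.0, -0.001]
force: [0.0, -0.8, -3.5]
grip_width: 12.5
gripper_force: 116.7
```

```bash
cat > trayfit.py <<'E'
# fit full tray pose (x,y,z,yaw,pitch) to blue-wall edges: maximise blue mask IoU in side+top
from h import *
import cv2
from scipy.optimize import minimize
ims=[get_image(n) for n in("side","top")]
s=sense();c=R.from_quat(s["tool_rot"]).as_matrix();print(s["t"],s["eef_pos"],s["force"].round(1),"tilt",np.degrees(np.arccos(-c[2,2])).round(2))
for n,i in zip(("side","top"),ims):
    for th in("tray","tray_grip","tray_bar","hare","teapot","tower"):
        print(n,th,[([round(v,1) for v in d["rect"]],round(d["score"],2)) for d in find_in(i,th)][:4])
S=ims[0]; rot=R.from_euler("z",-1.673).as_matrix()
f=S["frame"].astype(int); blue=(f[...,2]>f[...,0]+50)&(f[...,2]>f[...,1]+30)
m=np.zeros_like(blue); m[70:200,285:372]=blue[70:200,285:372]
ys,xs=np.nonzero(m); print("blue bbox",xs.min(),xs.max(),ys.min(),ys.max(),m.sum())
def walls(p):
    Rm=R.from_euler("zy",[p[2],p[3]]).as_matrix()
    out=np.zeros(m.shape,np.uint8)
    for y in(49,-55):
        P=[(x,yy,z) for x in(-85,85) for yy in(y,y+6) for z in(0,32)]
        cv2.fillConvexPoly(out,cv2.convexHull(np.round(proj(S,np.array(P,float)@Rm.T+[p[0],p[1],p[4]])*16).astype(np.int32)),1,shift=4)
    P=[(x,yy,z) for x in(-85,-79) for yy in(-55,55) for z in(0,32)]
    cv2.fillConvexPoly(out,cv2.convexHull(np.round(proj(S,np.array(P,float)@Rm.T+[p[0],p[1],p[4]])*16).astype(np.int32)),1,shift=4)
    return out>0
def cost(q):
    p=[q[0],q[1],q[2]/100,q[3]/100,q[4]]; w=walls(p); return 1-(w&m).sum()/(w|m).sum()
z0=105+s["eef_pos"][2]-155.6
best=min((minimize(cost,[548.4+a,-119.8,-167.3,b,z0],method="Nelder-Mead",options=dict(initial_simplex=np.array([548.4+a,-119.8,-167.3,b,z0])+np.vstack([np.zeros(5),np.diag([6,6,4,6,6])]),maxiter=400)) for a in(0,4) for b in(-3,3)),key=lambda r:r.fun)
print("x,y,yaw*100,pitch*100(+nose down),z",best.x.round(2),"cost",best.fun.round(3))
E
python3 trayfit.py
```

```text
27.7 [558.78629612 -22.58023665 182.33564615] [-0.6 -0.6 -2.8] tilt 0.07
side tray [([321.2, 304.8, 78.8, 95.2], 0.8), ([289.7, 108.9, 75.7, 64.3], 0.65), ([144.9, 193.1, 72.0, 78.1], 0.64), ([168.9, 220.2, 163.9, 153.3], 0.15)]
side tray_grip [([373.8, 303.4, 9.4, 26.6], 0.69), ([148.9, 192.4, 14.0, 21.7], 0.67), ([301.3, 135.9, 10.3, 23.0], 0.63)]
side tray_bar [([343.5, 331.6, 54.8, 29.1], 0.86), ([318.4, 110.8, 28.2, 16.9], 0.69), ([144.9, 200.4, 44.6, 23.0], 0.61)]
side hare [([363.6, 135.3, 12.6, 17.5], 0.44)]
side teapot []
side tower [([354.3, 144.7, 15.2, 8.7], 0.43), ([281.4, 100.3, 129.9, 113.3], 0.22)]
top tray [([222.6, 52.1, 54.7, 80.8], 0.94), ([353.1, 151.8, 71.6, 45.7], 0.82), ([184.9, 269.2, 71.6, 50.7], 0.6)]
top tray_grip [([247.2, 285.7, 10.2, 8.5], 0.64), ([258.6, 52.9, 4.9, 18.3], 0.63)]
top tray_bar [([207.9, 279.9, 14.1, 39.7], 0.68), ([447.6, 177.0, 7.9, 20.5], 0.59), ([228.4, 78.2, 38.5, 15.4], 0.58)]
top hare [([445.8, 174.3, 11.7, 20.6], 0.53)]
top teapot [([417.1, 176.6, 15.7, 17.8], 0.6)]
top tower [([433.3, 165.5, 16.7, 23.0], 0.67)]
blue bbox 285 362 132 171 609
x,y,yaw*100,pitch*100(+nose down),z [ 555.2  -117.   -165.22  -10.27  129.13] cost 0.514
```

Request:
servo_tool(commands=[0,0,0.01,0,0,0,0,0,0.025,0,0,0,0,0,0.042,0,0,0,0,0,0.058,0,0,0,0,0,0.07,0,0,0,0,0,0.078,0,0,0,0,0,0.082,0,0,0,0,0,0.084,0,0,0,0,0,0.084,0,0,0])

```text
t: 29.2
eef_pos: [558.8, -22.3, 157.3]
tool_rot: [0.742, 0.671, 0.0, 0.0]
force: [-0.9, 0.4, 0.1]
grip_width: 12.9
gripper_force: 117.0
```

Request:
servo_tool(commands=[0,0,0.002,0,0,0,0,0,0.004,0,0,0,0,0,0.004,0,0,0,0,0,0.004,0,0,0])

```text
t: 29.6
eef_pos: [559.1, -22.0, 156.4]
tool_rot: [0.742, 0.671, 0.001, 0.0]
force: [-0.7, 5.4, 5.5]
grip_width: 12.5
gripper_force: 117.6
```

Request:
servo_tool(commands=[0,0,0,0,0,0,0,0,0,0,0,0,0,0,0,0,0,0,0,0,0,0,0,0,0,0,0,0,0,0,0,0,0,0,0,0,0,0,0,0,0,0,0,0,0,0,0,0], claw=100)

```text
t: 30.4
eef_pos: [558.7, -22.4, 155.5]
tool_rot: [0.742, 0.671, -0.0, 0.0]
force: [0.8, 0.9, -0.9]
grip_width: 86.0
gripper_force: 0.0
```

Request:
servo_tool(commands=[0,0,-0.03,0,0,0,0,0,-0.1,0,0,0,0,0,-0.22,0,0,0,0,0,-0.36,0,0,0,0,0,-0.5,0,0,0,0,0,-0.5,0,0,0,0,0,-0.5,0,0,0])

```text
t: 31.1
eef_pos: [559.1, -22.4, 307.7]
tool_rot: [0.742, 0.671, 0.001, 0.001]
force: [1.5, -0.2, -0.4]
grip_width: 85.7
gripper_force: 0.0
```

Request:
servo_tool(commands=[0.8,0,0,0,0,0,0.8,0,0,0,0,0,0.8,0,0,0,0,0,0.8,0,0,0,0,0,0.8,0,0,0,0,0,0.8,0,0,0,0,0,0.8,0,0,0,0,0])

```text
t: 31.8
eef_pos: [582.4, 217.3, 303.3]
tool_rot: [0.741, 0.671, -0.002, -0.001]
force: [0.7, -0.2, 0.5]
grip_width: 85.5
gripper_force: 0.0
```

```bash
cat > chk.py <<'E'
from h import *
import cv2
bx=lambda P:np.array(P,float)@R.from_euler("z",-.102).as_matrix().T+[531.4,-284,0]
for n in("top","side"):
    i=get_image(n);cv2.imwrite(f"pics/e_{n}.png",i["frame"][:,:,::-1])
    f=200/np.tan(np.radians(i["fovy"]/2));T=np.array(i["camera_from_world"])
    for th in("tray","tray_bar","tray_grip","hare","teapot","tower"):
        for d in masks_of(i,th)[:3]:
            r=d["rect"];u=np.array([r[0]+r[2]/2,r[1]+r[3]/2])
            ray=T[:3,:3].T@np.r_[(u-[i["cx"],i["cy"]])/f,1];C=-T[:3,:3].T@T[:3,3]
            o=[]
            for z in(30,140):
                P=C+ray*(z-C[2])/ray[2];o+=list((R.from_euler("z",.102).apply(P-[531.4,-284,0])[:2]).round(0))
            if abs(o[0])<350 and abs(o[1])<320:
                col=i["frame"][d["mask"]].mean(0).round(0)
                print(n,th,[round(v) for v in r],round(d["score"],2),"box xy z30,z140",o,"rgb",col,d["mask"].sum())
    print("pred bar top ends, grip top",proj(i,bx([(-55,173,214),(55,173,214),(0,263,193)])).round(1).tolist())
print(sense()["t"],sense()["force"].round(1))
E
python3 chk.py
```

```text
top tray [346, 143, 77, 54] 0.6 box xy z30,z140 [np.float64(14.0), np.float64(161.0), np.float64(-4.0), np.float64(177.0)] rgb [168. 166. 157.] 2916
top tray_bar [385, 141, 13, 48] 0.78 box xy z30,z140 [np.float64(30.0), np.float64(142.0), np.float64(11.0), np.float64(160.0)] rgb [158. 130.  73.] 341
top tray_grip [446, 175, 11, 18] 0.72 box xy z30,z140 [np.float64(-1.0), np.float64(-35.0), np.float64(-17.0), np.float64(0.0)] rgb [19. 16. 13.] 185
top tray_grip [343, 159, 12, 7] 0.46 box xy z30,z140 [np.float64(20.0), np.float64(263.0), np.float64(2.0), np.float64(270.0)] rgb [95. 61. 42.] 105
top hare [444, 172, 13, 25] 0.71 box xy z30,z140 [np.float64(-2.0), np.float64(-34.0), np.float64(-19.0), np.float64(1.0)] rgb [20. 18. 14.] 202
top hare [345, 142, 76, 54] 0.29 box xy z30,z140 [np.float64(16.0), np.float64(164.0), np.float64(-2.0), np.float64(180.0)] rgb [169. 167. 158.] 2880
top teapot [416, 172, 17, 24] 0.61 box xy z30,z140 [np.float64(-12.0), np.float64(40.0), np.float64(-28.0), np.float64(68.0)] rgb [128. 112.  92.] 272
top tower [434, 167, 16, 22] 0.82 box xy z30,z140 [np
[... 464 characters left out ...]
 52.] 357
side tray_grip [305, 144, 6, 26] 0.72 box xy z30,z140 [np.float64(100.0), np.float64(133.0), np.float64(11.0), np.float64(241.0)] rgb [85. 56. 42.] 223
side hare [360, 133, 18, 17] 0.75 box xy z30,z140 [np.float64(-4.0), np.float64(-40.0), np.float64(-79.0), np.float64(90.0)] rgb [25. 26. 22.] 204
side hare [279, 98, 134, 120] 0.5 box xy z30,z140 [np.float64(6.0), np.float64(71.0), np.float64(-71.0), np.float64(187.0)] rgb [115.  83.  52.] 5519
side tower [352, 135, 17, 20] 0.58 box xy z30,z140 [np.float64(8.0), np.float64(-8.0), np.float64(-69.0), np.float64(118.0)] rgb [88. 84. 82.] 35
pred bar top ends, grip top [[345.3, 129.9], [310.6, 115.2], [305.7, 146.2]]
32.5 [0.  0.1 0.5]
```

```bash
python3 - <<'E'
from chk import *
i=get_image("top")
print("lip edge z112",proj(i,bx([(-49,80,112),(0,80,112),(49,80,112)])).round(1).tolist())
m=masks_of(i,"teapot")[0]["mask"];print({int(c):int(n) for c,n in enumerate(m.sum(0)) if n})
f=i["frame"]
for r in range(166,202,4): print(r,[tuple(int(v) for v in f[r,c]) for c in range(398,440,4)])
E
```

```text
top tray [344, 142, 77, 53] 0.68 box xy z30,z140 [np.float64(16.0), np.float64(164.0), np.float64(-2.0), np.float64(180.0)] rgb [168. 166. 157.] 2952
top tray_bar [384, 140, 15, 48] 0.77 box xy z30,z140 [np.float64(32.0), np.float64(142.0), np.float64(13.0), np.float64(160.0)] rgb [162. 132.  67.] 301
top tray_bar [357, 95, 34, 38] 0.65 box xy z30,z140 [np.float64(172.0), np.float64(208.0), np.float64(139.0), np.float64(220.0)] rgb [51. 74. 93.] 940
top hare [445, 173, 11, 21] 0.79 box xy z30,z140 [np.float64(-1.0), np.float64(-33.0), np.float64(-18.0), np.float64(2.0)] rgb [20. 20. 15.] 220
top hare [416, 174, 16, 22] 0.51 box xy z30,z140 [np.float64(-16.0), np.float64(42.0), np.float64(-31.0), np.float64(70.0)] rgb [130. 112.  91.] 252
top tower [431, 168, 18, 19] 0.67 box xy z30,z140 [np.float64(13.0), np.float64(-2.0), np.float64(-5.0), np.float64(30.0)] rgb [75. 72. 69.] 233
top tower [419, 173, 13, 22] 0.48 box xy z30,z140 [np.float64(-11.0), np.float64(39.0), np.float64(-27.0), np.float64(67.0)] rgb [130. 111.  89.] 232
pred bar top ends, grip top [[388.3, 186.7], [393.8, 141.
[... 1931 characters left out ...]
 77)]
186 [(207, 203, 187), (205, 201, 185), (245, 242, 230), (168, 161, 147), (163, 159, 144), (169, 162, 157), (140, 122, 95), (111, 83, 39), (43, 76, 55), (44, 76, 57), (65, 63, 59)]
190 [(55, 103, 170), (99, 126, 164), (149, 152, 159), (156, 154, 143), (167, 159, 146), (173, 182, 188), (142, 127, 106), (114, 86, 43), (47, 79, 60), (56, 98, 75), (58, 101, 76)]
194 [(230, 182, 119), (108, 90, 62), (33, 63, 66), (28, 50, 69), (31, 52, 73), (133, 130, 121), (47, 74, 53), (73, 130, 99), (72, 128, 96), (76, 131, 98), (76, 132, 98)]
198 [(205, 142, 90), (69, 85, 60), (43, 78, 58), (45, 80, 62), (43, 75, 55), (44, 78, 59), (46, 79, 59), (73, 128, 95), (70, 125, 94), (73, 127, 95), (73, 130, 97)]
```

```bash
python3 -c "
from station import *
print(finish_job())"
```

```text
the job is handed in; nothing more can be done
None
```

I emptied the blue tray into the packing box and set it back level on the ledge, then handed the job in at about 33 s. The hand-in gave no verdict; my last detector and wrist-force checks put all three miniatures in the box and the tray where it belongs.

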